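# Fetch the dropper bottle from the reagent carousel

## Robot

A 7-joint arm with a two-finger parallel gripper is mounted at the origin on the work surface. World frame = base frame: x ahead of the robot, y to its left, z up, the work surface at z = 0. Lengths are in m, angles in rad, forces in N, time in s.
With the tool pointing down it reaches from about 0.4 to 0.85 m from the base axis. Payload 4.4 kg.
Tool frame: the origin (TCP) lies on the centre line of the jaws, within the pads' length; the fingertips stand 14 mm ahead of it and the grasp point (between the pads) lies 5 mm behind it; z points along the fingers, y is the line along which they close (so a half turn about z gives the same grasp; the last joint's range is limited). The gripper opens to 94 mm and grips with 3 to 60 N. Pads are 16 mm wide; open, the fingers measure 119 mm over their backs; the gripper's body (75 mm by 177 mm) begins 78 mm behind the grasp point.
Start: joints at [1.175, 0.628, 0.038, 1.517, -0.027, 0.996, -0.02], TCP at [0.211, -0.615, 0.219] pointing down, gripper open.
Joint ranges: [-3.06, 3.06], [-0.37, 2.12], [-1.25, 1.32], [0.18, 2.47], [-1.1, 4.24], [0.23, 1.98], [-2.94, 2.94]. Speed limits (rad/s): [2.57, 2.57, 3.14, 3.14, 3.14, 3.14, 3.14].

## Interface

Orientations are given as a unit quaternion [x, y, z, w].
In Python, from plant import telemetry, get_image, camera_model, bot gives the robot as it stands.
- The arm moves only by the tool move_arm, never from a script. Its argument "plan" is a list that holds one entry, the list of rows, each a list of 6 numbers: the shift along the world's x, y, z each as a share of 0.15 m, from -1 to 1, then the turn, a rotation vector about the world's x, y, z each as a share of 45 degrees, from -1 to 1. In form: [[[dx, dy, dz, wx, wy, wz], ...]]. A call has 1 to 10 rows; each row is the pose to reach, as a shift and turn from the pose commanded when the call began; what a row does not reach only later rows make up. A row lasts 1/8 s, in which the tool goes at most 62.5 mm and 10.7 degrees, less where a joint would pass 70% of its speed; a pose out of reach is approached as far as the arm can. A call with a number of a shift or a turn outside -1 to 1 is refused whole. A call with a gripper value outside its range is refused whole. "jaw" is the opening, from 0 (shut) to 1 (fully open), set as the call begins (left out, the last holds). The fingers move at their own pace and stop on an object; "newtons" is the grip in N (left out, the last holds). Time passes only in rows, so rows that repeat a pose let the fingers close. It gives the time, the measured TCP pose, the force, the opening and the grip force at its end, in the units of the state.
- telemetry.sense(): the state, without advancing time (a new reading comes with each control period).
- get_image(name): name is "scene" or "top"; returns (picture, depth): 480x640x3 uint8, red, green, blue; 480x640 float32, m along the optical axis (not along the pixel's ray), 0 where there is no reading.
- camera_model(name): a dict with "fx", "fy", "cx", "cy" (pixels), "R" (3x3) and "t" (3): a world point X has camera coordinates R X + t. Camera axes: x right, y down, z forward; pixel columns grow to the right and rows downward; lengths in m; the calibration is good to about 2 mm. A picture is of the moment at which its call begins. camera_model takes no time and is no camera call.
- bot.hand_in(): hands the job in; it is judged then, once.
The state is a dict: "clock": time; "joint_positions": joint angles; "dq": joint speeds; "joint_torque": joint torques, N m; "position": TCP position; "orientation": TCP orientation; "ft_force": force on the tool from outside, world axes, zero at the start; "moment": the same for the moment, N m; "grip_width": opening from 0.0 (shut) to 1.0 (fully open); "finger_force": force on a finger pad.
Only numpy, scipy, OpenCV 4.12 (cv2) and the standard library are available. Lean on these libraries where they do the work, as an engineer would, in place of code of your own. Each camera call takes 0.05 s, during which the arm holds its last target. There are 200 camera calls.

## Task

The dropper bottle, the only one with a pointed nozzle cap, has to go back to the fridge. Turn the reagent carousel until that bottle stands in the middle of the hood's loading slot, then lift it out and set it down gently, upright, in the empty cell of the steel carrier. Keep it upright all the way, do not drop it, and leave the other bottles standing in their wells and cells and the things on the bench where they are.

Things in the scene. Friction and masses are not known exactly. Their poses are not given: they have to be found in the camera images.
- dropper_mid (a point): The wanted dropper bottle, the only one with a slim pointed cap: white plastic, round, 36 mm across, straight sides to 56 mm up, then a black nozzle cap 15 mm wide tapering to a point; 82 mm tall, about 60 g. Point: its centre, 41 mm above its foot; z axis up. It starts upright in a carousel well, under the hood, away from the slot.
- grip (a point): Bar grip on the carousel's hub, for turning the rotor: a grey upright bar 64 mm long (this point's x axis), 14 mm thick (y axis), 30 mm high, from z = 134 to 164 mm. Point: the bar's centre, on the rotor's vertical axis, at z = 149 mm. The +x end of the bar points at the wanted bottle's well.
- rotor (a joint): How far the rotor has turned since the start, rad, anticlockwise from above. It turns endlessly both ways with light friction (0.08 N m, no notches) and stays where left. It is a grey disc with six wells at 60 degree steps, centres 100 mm from the axis: sleeves 47 mm outside, 41 mm inside, 14 mm high, floors at z = 28 mm. One well is empty.
- carousel: Fixed white base, 350 mm square, with a clear dust hood 340 mm square that does not open; its top sheet lies at z = 114 to 118 mm. Origin: centre of the base on the bench, on the rotor's axis. The hood's loading slot, open above and in front, is 136 mm wide and runs along the carousel's -x axis from 48 mm behind the rotor's axis out to the front; strips on its edges reach z = 124 mm.
- window (a point): Middle of the loading slot: the point at well-floor height (z = 28 mm), 100 mm from the rotor's axis along the carousel's -x axis, where the well's centre stands once it is turned to the slot. Fixed.
- cell (a point): The empty cell of the carrier: centre of its floor, 3 mm above the bench. Axes as the carrier's.
- carrier: Low stainless fridge carrier, fixed, 60 mm (x) by 174 mm (y): three square cells in a row along y, each 54 mm inside, walls 3 mm thick, their tops 18 mm above the bench. Origin: centre of its underside. The middle and the -y cells hold bottles; the +y cell (57 mm from the centre) is empty.
- flat1_mid (a point): Another bottle, with a broad flat cap, round, 36 mm across, 69 mm tall, standing in a carousel well. The point is its centre. To be left as it is.
- flat2_mid (a point): Another bottle, with a broad flat cap, round, 36 mm across, 69 mm tall, standing in a carousel well. The point is its centre. To be left as it is.
- flat3_mid (a point): Another bottle, with a broad flat cap, round, 36 mm across, 69 mm tall, in the carrier's middle cell. The point is its centre. To be left as it is.
- jar1_mid (a point): A low jar with a flat lid, round, 36 mm across, 46 mm tall, standing in a carousel well. The point is its centre. To be left as it is.
- jar2_mid (a point): A low jar with a flat lid, round, 36 mm across, 46 mm tall, standing in a carousel well. The point is its centre. To be left as it is.
- jar3_mid (a point): A low jar with a flat lid, round, 36 mm across, 46 mm tall, in the carrier's end cell. The point is its centre. To be left as it is.
- brown_mid (a point): Bystander: a brown bottle with a black cap, 43 mm across, 85 mm tall, standing on the bench near the carrier, on its -x side. The point is its centre.
- rack: Bystander: an orange test-tube rack, 104 mm (x) by 124 mm (y), with capped tubes that reach 92 mm above the bench, about 170 mm from the carrier's centre on its +x side. Origin: centre of its underside.

How it is judged:
By the outcome, as a careful person would: the job done as asked, in the order asked, and still so for the second after the job is handed in, with the robot touching nothing.
It also fails if it takes over 67 s, if anything falls off the work surface, if the arm or the gripper's body presses on something with over 40 N, if the wrist force passes 120 N, or if a joint passes its speed limit or range.

## Working session

There is one attempt and no reset: what is moved stays moved. The work goes in short steps, Python scripts to look and compute and a tool call to move; the robot and the scene stay as the last step left them, time stands still between calls to the robot, and variables do not carry over. Pictures are saved under pics/ and viewed, at most 10 in all, crops included, and the job is handed in when it is done.

Besides the shell and the picture viewer there is one more tool, called after ">>>" as name([rows], argument=value, ...), one row to a line, values as JSON. move_arm: Moves the arm, as the interface text tells. Its arguments: {"type":"object","properties":{"plan":{"type":"array"},"jaw":{"type":"number"},"newtons":{"type":"number"}},"required":["plan"]}

```bash
mkdir -p pics; cat > h.py <<'E'
import numpy as np, cv2
from plant import telemetry, get_image, camera_model, bot
def cloud(name,save=None):
    im,d=get_image(name); c=camera_model(name); R=np.array(c["R"]);t=np.array(c["t"])
    v,u=np.mgrid[:480,:640]
    P=np.stack([(u-c["cx"])/c["fx"]*d,(v-c["cy"])/c["fy"]*d,d],-1)
    W=(P-t)@R; W[d==0]=np.nan
    if save: cv2.imwrite(save,im[:,:,::-1])
    return im,W
E
python3 - <<'E'
from h import *
for n in("scene","top"):
    im,W=cloud(n,f"pics/{n}0.png"); np.savez(f"{n}0.npz",im=im,W=W)
    c=camera_model(n);print(n,-np.array(c["R"]).T@c["t"],c["fx"])
print(telemetry.sense())
E
```

```text
scene [1.51072456 0.0270985  0.82141315] 615.9112523120665
top [ 0.40145173 -0.01058691  1.25193451] 504.3709469471253
{'clock': 0.1, 'joint_positions': array([ 1.17519204,  0.62925488,  0.03844616,  1.51824413, -0.02697535,
        0.99629741, -0.02001929]), 'dq': array([-0.00091491, -0.00168856,  0.00048441, -0.00066697, -0.00187026,
        0.0001896 , -0.0007607 ]), 'joint_torque': array([ 2.96597747e-03, -5.50778854e+01,  1.14736151e+00, -1.87112671e+01,
       -5.21989237e-02,  1.92271743e-02,  8.83070402e-05]), 'position': array([ 0.21034575, -0.61442579,  0.21865292]), 'orientation': array([ 9.86434605e-01,  1.64152551e-01, -1.57070048e-04, -8.28112283e-04]), 'ft_force': array([-0.44723941, -0.51724381,  0.06891196]), 'moment': array([-0.03973812,  0.01232043,  0.01766059]), 'finger_force': 0.0, 'grip_width': 1.0005660436045969}
```

View pics/top0.png

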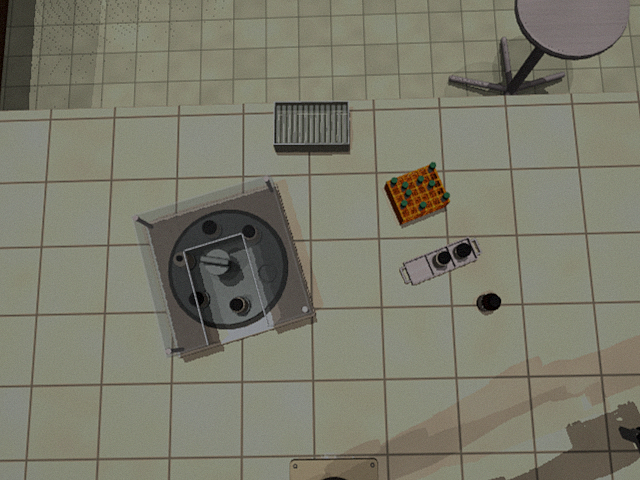

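View pics/scene0.png

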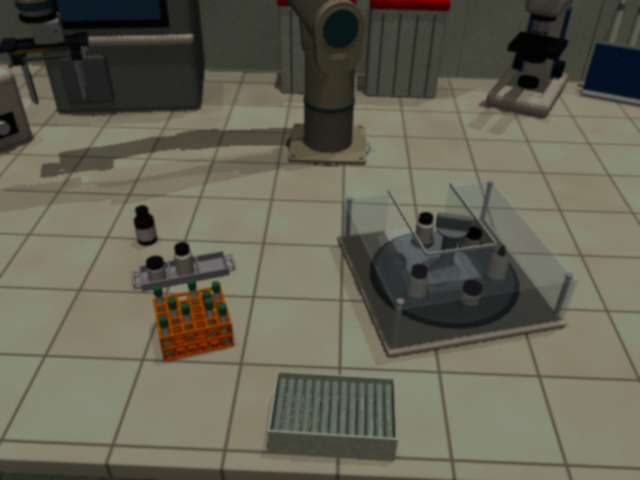

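The top view shows the carousel at about (228,268), its slot opening toward the robot, and the carrier at (440,262) with its empty cell on the left, near (417,270). In the scene view the dropper is at (500,260), which is around (180,258) in the top view.

```bash
python3 - <<'E'
from h import *
z=np.load("top0.npz");im,W=z["im"],z["W"]
a=cv2.resize(im[170:370,120:330],None,fx=2.8,fy=2.8,interpolation=cv2.INTER_CUBIC)
b=cv2.resize(im[225:310,390:510],None,fx=2.8,fy=2.8,interpolation=cv2.INTER_CUBIC)
cv2.imwrite("pics/crop.png",np.clip(1.6*a[:,:,::-1].astype(float),0,255))
X,Y,Z=W[...,0],W[...,1],W[...,2]
def rect(name,m):
    p=W[m][:,:2].astype(np.float32); r=cv2.minAreaRect(p); print(name,len(p),np.round(p.mean(0),4),r, np.round(np.nanmedian(Z[m]),4))
u=np.arange(640)[None]+0*np.arange(480)[:,None];v=np.arange(480)[:,None]+0*u
def reg(u0,u1,v0,v1): return (u>=u0)&(u<u1)&(v>=v0)&(v<v1)
car=reg(120,330,170,370)
rect("base",car&(Z>.006)&(Z<.03))
rect("hoodtop",car&(Z>.108)&(Z<.122))
rect("bar",reg(190,245,240,290)&(Z>.150)&(Z<.18))
rect("hub",reg(190,245,240,290)&(Z>.12)&(Z<.18))
rect("carrier",reg(395,485,230,290)&(Z>.012)&(Z<.024))
rect("carrier cells wall only",reg(406,474,230,290)&(Z>.008)&(Z<.024))
rect("emptyfloor",reg(395,440,245,290)&(Z>.001)&(Z<.008))
rect("brown",reg(470,510,280,320)&(Z>.07))
rect("rack",reg(380,455,160,230)&(Z>.03)&(Z<.1))
rect("c_b",reg(430,475,235,275)&(Z>.04))
print(np.unique((Z[car&np.isfinite(Z)]*100).round(),return_counts=True))
for q in [(180,258),(210,228),(249,231),(200,298),(239,306),(266,272),(216,262)]:
    print(q,np.round(W[q[1]-1:q[1]+2,q[0]-1:q[0]+2].reshape(-1,3),3)[4])
z=np.load("scene0.npz");W=z["W"]
for q in [(500,258),(502,247),(471,290),(419,278),(425,225),(473,240),(440,240)]:
    print(q,np.round(W[q[1],q[0]],3))
E
```

```text
base 4604 [0.4896 0.2323] ((0.560362696647644, 0.2611565887928009), (0.5042753219604492, 0.5211183428764343), 2.247375011444092) 0.0253
hoodtop 15636 [0.5722 0.2556] ((0.5561226606369019, 0.2505389451980591), (0.34119388461112976, 0.3408287763595581), 15.80336856842041) 0.1175
bar 195 [0.555  0.2485] ((0.5554239153862, 0.24957150220870972), (0.06374913454055786, 0.01427409052848816), 81.1737060546875) 0.1626
hub 676 [0.5584 0.254 ] ((0.5522012710571289, 0.2529139816761017), (0.12452752888202667, 0.11276643723249435), 88.62865447998047) 0.1365
carrier 466 [ 0.5641 -0.2759] ((0.5632461309432983, -0.27514126896858215), (0.06029587611556053, 0.20464637875556946), 20.438095092773438) 0.017
carrier cells wall only 426 [ 0.5637 -0.2744] ((0.5520161986351013, -0.277610182762146), (0.08282830566167831, 0.1957341730594635), 20.591739654541016) 0.0168
emptyfloor 794 [ 0.5499 -0.2214] ((0.5503702759742737, -0.22006097435951233), (0.11070840060710907, 0.11069006472826004), 88.35523986816406) 0.0029
brown 128 [ 0.4572 -0.3771] ((0.4574873745441437, -0.37804627418518066), (0.02554463781416416, 0.02
[... 445 characters left out ...]
  667, 17933,   935,  1454,  2998,   337,   121,    94,   110,
         111,    85,   139,  1989, 14193,   246,   228,    17,   152,
          34]))
(180, 258) [0.569 0.338 0.118]
(210, 228) [0.637 0.27  0.119]
(249, 231) [0.628 0.18  0.117]
(200, 298) [0.48  0.302 0.072]
(239, 306) [0.458 0.205 0.1  ]
(266, 272) [0.533 0.141 0.118]
(216, 262) [0.552 0.244 0.163]
(500, 258) [0.622 0.331 0.12 ]
(502, 247) [0.585 0.342 0.116]
(471, 290) [0.711 0.265 0.117]
(419, 278) [0.688 0.178 0.12 ]
(425, 225) [0.48  0.212 0.086]
(473, 240) [0.492 0.312 0.061]
(440, 240) [0.453 0.253 0.029][ WARN:0@0.310] global loadsave.cpp:1063 imwrite_ Unsupported depth image for selected encoder is fallbacked to CV_8U.
```

View pics/crop.png

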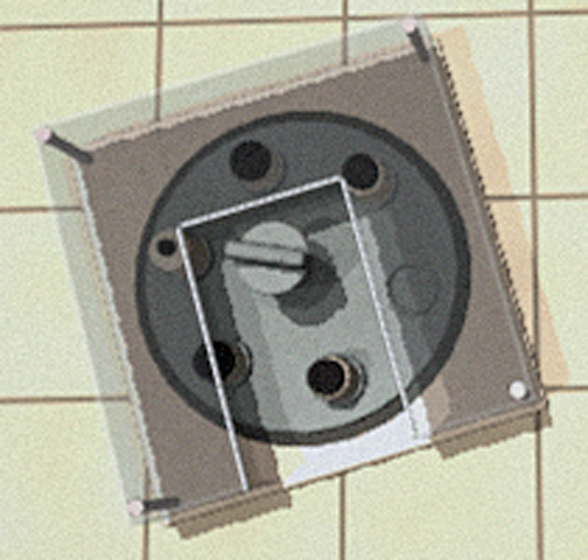

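The crop shows the dropper's nozzle at crop (165,247), with the bar pointing toward it. From the depth data:
- **Rotor axis:** about (0.556, 0.250), with the bar at about 81°.
- **Slot:** the carousel yaw is about 15.8°, which puts the slot at 195.8°, so the rotor has to turn about +114.6°.
- **Empty cell:** about (0.543, -0.222), with the carrier yaw at about 20.5°.

I'm moving toward the bar now.

>>> move_arm([
  [[0.27,0.33,0.2,0,0,0.1],[0.53,0.67,0.4,0,0,0.2],[0.8,1,0.4,0,0,0.3]],
], jaw=1)

```text
clock: 0.48
position: [0.3211, -0.4775, 0.2795]
orientation: [0.96, 0.28, 0.0, 0.001]
ft_force: [1.1, -1.0, -0.8]
grip_width: 1.0
finger_force: 0.0
```

>>> move_arm([
  [[0.2,0.33,0,0,0,0.1],[0.4,0.67,0,0,0,0.2],[0.6,1,0,0,0,0.3]],
])

```text
clock: 0.85
position: [0.4107, -0.326, 0.2779]
orientation: [0.92, 0.391, -0.0, -0.0]
ft_force: [1.0, -0.3, 0.5]
grip_width: 0.999
finger_force: 0.0
```

>>> move_arm([
  [[0.07,0.33,0,0,0,0.1],[0.13,0.67,0,0,0,0.2],[0.2,1,0,0,0,0.3]],
])

```text
clock: 1.23
position: [0.4399, -0.1761, 0.2778]
orientation: [0.868, 0.497, -0.0, -0.0]
ft_force: [0.9, 0.7, 0.0]
grip_width: 0.999
finger_force: 0.0
```

>>> move_arm([
  [[0.07,0.33,0,0,0,0.1],[0.13,0.67,0,0,0,0.2],[0.2,1,0,0,0,0.3]],
])

```text
clock: 1.6
position: [0.4699, -0.0263, 0.2779]
orientation: [0.804, 0.595, -0.0, -0.0]
ft_force: [0.1, 0.1, 0.7]
grip_width: 1.001
finger_force: 0.0
```

>>> move_arm([
  [[0.1,0.33,0,0,0,0.06],[0.2,0.67,0,0,0,0.12],[0.3,1,0,0,0,0.185]],
])

```text
clock: 1.98
position: [0.5152, 0.1236, 0.2778]
orientation: [0.759, 0.651, -0.0, -0.0]
ft_force: [0.3, -0.3, 0.1]
grip_width: 0.998
finger_force: 0.0
```

>>> move_arm([
  [[0.07,0.3,0,0,0,0],[0.13,0.6,0,0,0,0],[0.2,0.767,0,0,0,0],[0.2,0.767,0,0,0,0]],
])

```text
clock: 2.48
position: [0.5446, 0.2393, 0.2773]
orientation: [0.758, 0.652, -0.0, -0.001]
ft_force: [-0.7, -1.1, -0.4]
grip_width: 0.998
finger_force: 0.0
```

```bash
python3 - <<'E'
from h import *
s=telemetry.sense();print(s["clock"],s["position"],s["orientation"],s["joint_positions"])
q=s["orientation"];print(np.degrees(2*np.arctan2(q[1],q[0])))
# refine bar/axis/slot from stored clouds
z=np.load("top0.npz");W=z["W"];Z=W[...,2]
m=np.zeros_like(Z,bool);m[240:290,190:245]=1
for lo,hi in((.14,.18),(.155,.18),(.16,.18)):
    p=W[m&(Z>lo)&(Z<hi)][:,:2];c=p.mean(0);w,v=np.linalg.eigh(np.cov((p-c).T));print(lo,len(p),c,np.degrees(np.arctan2(*v[::-1,1])))
z=np.load("scene0.npz");W=z["W"];Z=W[...,2]
p=W[(Z>.157)&(Z<.18)&(abs(W[...,0]-.556)<.06)&(abs(W[...,1]-.25)<.06)][:,:2]
c=p.mean(0);w,v=np.linalg.eigh(np.cov((p-c).T));print("scene",len(p),c,np.degrees(np.arctan2(*v[::-1,1])),cv2.minAreaRect(p.astype(np.float32)))
p=W[(Z>.012)&(Z<.022)&(abs(W[...,0]-.56)<.1)&(abs(W[...,1]+.27)<.13)][:,:2]
print("carrier",cv2.minAreaRect(p.astype(np.float32)))
E
```

```text
2.475 [0.54460692 0.2393283  0.27726869] [ 7.58056973e-01  6.52187940e-01 -1.41950070e-04 -7.04775403e-04] [-0.20401803  0.51459076 -0.40445068  1.59455385  0.22005333  1.07842632
 -0.81599739]
81.41355950910773
0.14 216 [0.55444741 0.24795472] 80.7613886876109
0.155 186 [0.5552176  0.24892189] 80.48790004984785
0.16 164 [0.55533346 0.24951468] 80.30524328651774
scene 224 [0.5594569 0.2491475] 79.36923413380889 ((0.5572738647460938, 0.24934761226177216), (0.06359150260686874, 0.02114066109061241), 80.25640869140625)
carrier ((0.5271468162536621, -0.281925231218338), (0.16358479857444763, 0.20473213493824005), 11.152244567871094)
```

>>> move_arm([
  [[0.075,0.068,0,0,0,-0.02],[0.075,0.068,-0.2,0,0,-0.02],[0.075,0.068,-0.4,0,0,-0.02],[0.075,0.068,-0.5,0,0,-0.02],[0.075,0.068,-0.5,0,0,-0.02]],
])

```text
clock: 3.1
position: [0.5558, 0.246, 0.2022]
orientation: [0.765, 0.645, -0.001, -0.0]
ft_force: [0.2, -0.4, 0.4]
grip_width: 1.001
finger_force: 0.0
```

```bash
python3 - <<'E'
from h import *
s=telemetry.sense();print(s["clock"],s["position"],s["orientation"],s["joint_positions"])
im,W=cloud("scene")
cv2.imwrite("pics/s1.png",cv2.resize(im[130:370,320:600],None,fx=2.5,fy=2.5)[:,:,::-1])
E
```

```text
3.1 [0.55584427 0.24599037 0.20224384] [ 7.64544951e-01  6.44569370e-01 -1.15789368e-03 -6.63820110e-05] [-0.23130391  0.6085078  -0.37419755  1.65028913  0.26296858  0.93514712
 -0.87186545]
```

View pics/s1.png

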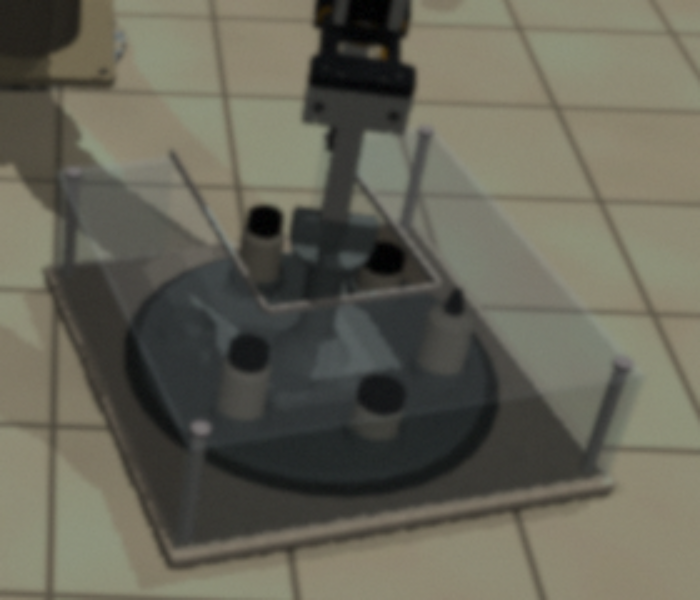

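The finger hangs in front of the bar (crop 340,240), and the dropper is at crop (448,330). I'm lowering onto the bar and closing.

>>> move_arm([
  [[0,0.02,-0.08,0,0,0],[0,0.02,-0.16,0,0,0],[0,0.02,-0.24,0,0,0],[0,0.02,-0.32,0,0,0],[0,0.02,-0.32,0,0,0],[0,0.02,-0.32,0,0,0]],
])

```text
clock: 3.9
position: [0.5565, 0.2505, 0.1551]
orientation: [0.764, 0.645, 0.0, -0.0]
ft_force: [-0.8, -0.2, 0.7]
grip_width: 0.998
finger_force: 0.0
```

>>> move_arm([
  [[0,0,0,0,0,0],[0,0,0,0,0,0],[0,0,0,0,0,0],[0,0,0,0,0,0],[0,0,0,0,0,0],[0,0,0,0,0,0]],
], jaw=0, newtons=12)

```text
clock: 4.65
position: [0.5563, 0.2504, 0.155]
orientation: [0.764, 0.645, 0.0, -0.0]
ft_force: [0.3, -0.7, -0.4]
grip_width: 0.401
finger_force: 0.0
```

```bash
python3 - <<'E'
from h import *
s=telemetry.sense();print(s)
q=s["orientation"];print(np.degrees(2*np.arctan2(q[1],q[0])))
E
```

```text
{'clock': 4.65, 'joint_positions': array([-0.25035852,  0.66512765, -0.35460066,  1.69216372,  0.29266715,
        0.83686643, -0.90190287]), 'dq': array([-6.27972899e-04,  5.47869615e-05,  1.78116255e-03, -5.37847788e-04,
       -2.22593169e-03, -1.54634292e-03,  2.43827184e-04]), 'joint_torque': array([ 2.20970651e-03, -5.31313598e+01, -4.11615103e+00, -1.58891076e+01,
       -3.46494990e-02, -4.72980388e-02, -8.70903273e-05]), 'position': array([0.55630661, 0.25036018, 0.15497793]), 'orientation': array([ 7.64237791e-01,  6.44934568e-01,  1.59596910e-05, -2.70810305e-05]), 'ft_force': array([ 0.31537646, -0.66959441, -0.3802902 ]), 'moment': array([-0.03866098, -0.00529983,  0.02224436]), 'finger_force': 0.0, 'grip_width': 0.40131748951403506}
80.32153967139338
```

>>> move_arm([
  [[0,0,0,0,0,0],[0,0,0,0,0,0],[0,0,0,0,0,0],[0,0,0,0,0,0]],
])

```text
clock: 5.15
position: [0.5571, 0.2502, 0.155]
orientation: [0.764, 0.645, 0.001, 0.0]
ft_force: [3.2, -0.6, -2.4]
grip_width: 0.152
finger_force: 12.0
```

>>> move_arm([
  [[0,0,0,0,0,0.02],[0,0,0,0,0,0.06],[0,0,0,0,0,0.13],[0,0,0,0,0,0.2],[0,0,0,0,0,0.28],[0,0,0,0,0,0.36],[0,0,0,0,0,0.44],[0,0,0,0,0,0.52],[0,0,0,0,0,0.6],[0,0,0,0,0,0.68]],
])

```text
clock: 6.4
position: [0.5571, 0.2502, 0.155]
orientation: [0.566, 0.824, 0.0, 0.0]
ft_force: [4.1, 0.4, -4.6]
grip_width: 0.146
finger_force: 12.0
```

```bash
python3 - <<'E'
from h import *
s=telemetry.sense();print(s["clock"],s["position"],s["joint_positions"],s["ft_force"],s["moment"],s["grip_width"])
q=s["orientation"];print(np.degrees(2*np.arctan2(q[1],q[0])))
E
```

```text
6.4 [0.55711552 0.2501961  0.15504328] [-0.16227601  0.68880916 -0.50268353  1.68879231  0.41278495  0.86998647
 -0.47070923] [ 4.12630257  0.37914121 -4.55276083] [ 0.04957387 -1.07598557 -0.11125219] 0.14588686740901713
111.07316740512064
```

>>> move_arm([
  [[0,0,0,0,0,0.09],[0,0,0,0,0,0.18],[0,0,0,0,0,0.27],[0,0,0,0,0,0.36],[0,0,0,0,0,0.45],[0,0,0,0,0,0.54],[0,0,0,0,0,0.63],[0,0,0,0,0,0.72],[0,0,0,0,0,0.81],[0,0,0,0,0,0.9]],
])

```text
clock: 7.65
position: [0.5571, 0.2503, 0.155]
orientation: [0.245, 0.969, 0.0, 0.001]
ft_force: [4.0, 0.7, -3.4]
grip_width: 0.147
finger_force: 12.0
```

>>> move_arm([
  [[0,0,0,0,0,0.09],[0,0,0,0,0,0.18],[0,0,0,0,0,0.27],[0,0,0,0,0,0.36],[0,0,0,0,0,0.45],[0,0,0,0,0,0.54],[0,0,0,0,0,0.63],[0,0,0,0,0,0.72],[0,0,0,0,0,0.8],[0,0,0,0,0,0.86]],
])

```text
clock: 8.9
position: [0.5571, 0.2503, 0.155]
orientation: [-0.089, 0.996, 0.0, 0.001]
ft_force: [4.6, 0.8, -3.8]
grip_width: 0.146
finger_force: 12.0
```

>>> move_arm([
  [[0,0,0,0,0,0.03],[0,0,0,0,0,0.04],[0,0,0,0,0,0.04],[0,0,0,0,0,0.04]],
])

```text
clock: 9.4
position: [0.5571, 0.2503, 0.155]
orientation: [-0.104, 0.995, 0.0, 0.001]
ft_force: [4.9, 1.0, -3.9]
grip_width: 0.152
finger_force: 12.0
```

```bash
python3 - <<'E'
from h import *
s=telemetry.sense();print(s["clock"],s["position"],s["joint_positions"],s["ft_force"],s["moment"],s["grip_width"])
q=s["orientation"];print(np.degrees(2*np.arctan2(q[1],q[0])))
im,W=cloud("top")
cv2.imwrite("pics/t2.png",cv2.resize(im[170:370,120:330],None,fx=2.8,fy=2.8,interpolation=2)[:,:,::-1])
E
```

```text
9.4 [0.55710194 0.25027845 0.15504049] [ 0.03343117  0.79095628 -0.87200162  1.68290451  0.70029944  1.00760104
  0.69342297] [ 4.85872515  1.03984516 -3.94032409] [ 0.26699261 -1.32941557 -0.04151509] 0.1524537144765676
191.92143239820433
```

View pics/t2.png

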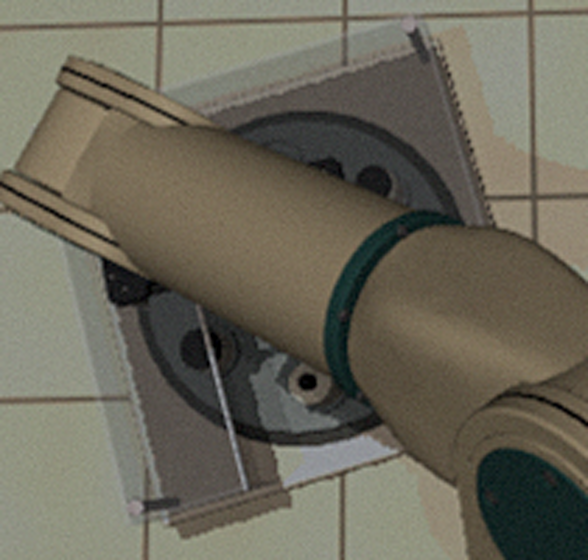

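The dropper now stands in the slot at crop (307,380), about 4° short of the middle. I'll finish the turn and release the bar.

>>> move_arm([
  [[0,0,0,0,0,0.04],[0,0,0,0,0,0.087],[0,0,0,0,0,0.087],[0,0,0,0,0,0.087]],
])

```text
clock: 9.95
position: [0.5571, 0.2503, 0.155]
orientation: [-0.138, 0.99, -0.0, 0.001]
ft_force: [6.1, 1.6, -3.7]
grip_width: 0.145
finger_force: 12.0
```

```bash
cat > m.py <<'E'
from h import *
s=telemetry.sense();q=s["orientation"];print(s["clock"],s["position"],"yaw",np.degrees(2*np.arctan2(q[1],q[0])),s["grip_width"],s["ft_force"])
ax=np.array([.5562,.2497]);a=np.radians(195.8);print("window",ax+.1*np.array([np.cos(a),np.sin(a)]))
im,W=cloud("top");X,Y,Z=W[...,0],W[...,1],W[...,2]
near=np.hypot(X-.46,Y-.2225)<.035
for lo,hi in((.05,.075),(.075,.088),(.09,.12)):
    p=W[near&(Z>lo)&(Z<hi)]
    if len(p)>3:
        d=p[:,:2].mean(0);(c,r)=cv2.minEnclosingCircle(p[:,:2].astype(np.float32));v=d-ax
        print(lo,len(p),d,"circ",c,r,"ang",np.degrees(np.arctan2(v[1],v[0]))%360,np.hypot(*v))
h=(abs(Z-.1165)<.004)&(np.hypot(X-.556,Y-.25)<.26);print("hood",cv2.minAreaRect(W[h][:,:2].astype(np.float32)))
E
python3 m.py
```

```text
9.95 [0.55708147 0.25027985 0.1550271 ] yaw 195.86362621237853 0.14532799514853076 [ 6.09721263  1.64198526 -3.74204615]
window [0.4599782  0.22247198]
0.05 18 [0.44963286 0.20928576] circ (0.44965627789497375, 0.21193300187587738) 0.010638358071446419 ang 200.7685981338166 0.11397308877215336
0.075 94 [0.45580693 0.22271962] circ (0.4596480429172516, 0.22234122455120087) 0.01787751354277134 ang 195.04266460487872 0.10395532709757119
0.09 45 [0.45910294 0.22076418] circ (0.45780283212661743, 0.22187799215316772) 0.012829745188355446 ang 196.59454410148064 0.10131693691895778
hood ((0.5562549233436584, 0.25071805715560913), (0.34135428071022034, 0.34065574407577515), 15.727049827575684)
```

The turn is right: the bottle's shoulder circle is centred at (0.4596, 0.2223), against a window target of (0.460, 0.2225). Next I release, rise and go above the bottle.

>>> move_arm([
  [[0,0,0,0,0,0],[0,0,0,0,0,0],[0,0,0,0,0,0],[0,0,0,0,0,0],[0,0,0.1,0,0,0],[0,0,0.2,0,0,0],[0,0,0.32,0,0,0],[0,0,0.32,0,0,0]],
], jaw=0.8)

```text
clock: 11.0
position: [0.5572, 0.2512, 0.2053]
orientation: [-0.138, 0.99, 0.001, 0.002]
ft_force: [-0.4, 0.3, -0.7]
grip_width: 0.799
finger_force: 0.0
```

>>> move_arm([
  [[-0.22,-0.06,0,0,0,0],[-0.43,-0.12,0,0,0,0],[-0.65,-0.187,0,0,0,0],[-0.65,-0.187,0,0,0,0],[-0.65,-0.187,0,0,0,0],[-0.65,-0.187,0,0,0,0]],
])

```text
clock: 11.75
position: [0.4598, 0.2226, 0.2029]
orientation: [-0.137, 0.991, 0.0, 0.0]
ft_force: [-0.1, -0.8, -0.2]
grip_width: 0.8
finger_force: 0.0
```

```bash
python3 - <<'E'
from h import *
s=telemetry.sense();q=s["orientation"];print(s["clock"],s["position"],"yaw",np.degrees(2*np.arctan2(q[1],q[0])),s["grip_width"],s["ft_force"],s["joint_positions"])
im,W=cloud("scene")
cv2.imwrite("pics/s2.png",cv2.resize(im[130:370,320:600],None,fx=2.5,fy=2.5)[:,:,::-1])
E
```

```text
11.75 [0.45979824 0.22264605 0.20292887] yaw 195.77969910503194 0.7995494485077916 [-0.0870609  -0.84586705 -0.16134992] [ 0.12576234  0.61864634 -0.97505108  1.9036427   0.62608145  0.95888591
  0.70190419]
```

View pics/s2.png

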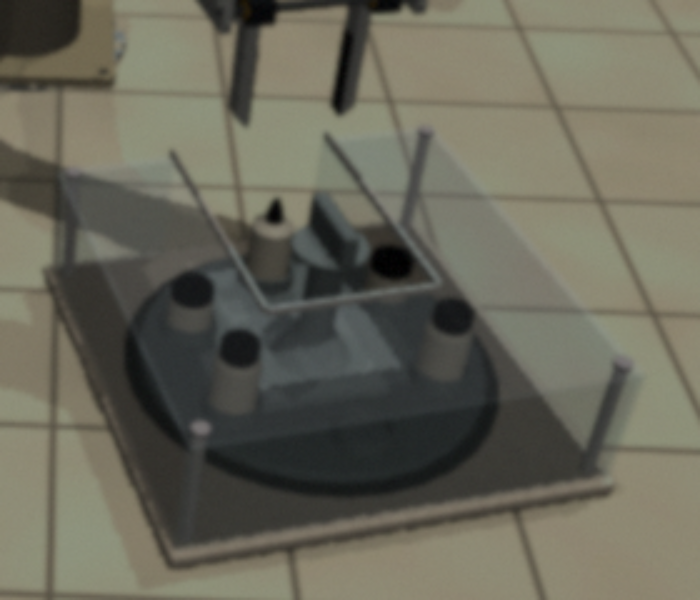

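All bottles are standing, the dropper is in the slot at crop (272,250), and the jaws straddle it. I'm descending and gripping.

>>> move_arm([
  [[0,0,-0.15,0,0,0],[0,0,-0.3,0,0,0],[0,0,-0.45,0,0,0],[0,0,-0.6,0,0,0],[0,0,-0.7,0,0,0],[0,0,-0.8,0,0,0],[0,0,-0.88,0,0,0],[0,0,-0.93,0,0,0],[0,0,-0.93,0,0,0],[0,0,-0.93,0,0,0]],
])

```text
clock: 13.05
position: [0.4591, 0.2225, 0.0639]
orientation: [-0.138, 0.99, 0.0, 0.0]
ft_force: [-0.9, -1.0, 0.9]
grip_width: 0.803
finger_force: 0.0
```

>>> move_arm([
  [[0,0,0,0,0,0],[0,0,0,0,0,0],[0,0,0,0,0,0],[0,0,0,0,0,0],[0,0,0,0,0,0],[0,0,0,0,0,0],[0,0,0,0,0,0],[0,0,0,0,0,0]],
], jaw=0.2, newtons=12)

```text
clock: 14.05
position: [0.4589, 0.2223, 0.0635]
orientation: [-0.138, 0.99, -0.0, 0.0]
ft_force: [-0.0, -0.7, 0.9]
grip_width: 0.379
finger_force: 12.0
```

>>> move_arm([
  [[0,0,0.04,0,0,0],[0,0,0.12,0,0,0],[0,0,0.22,0,0,0],[0,0,0.34,0,0,0],[0,0,0.47,0,0,0],[0,0,0.6,0,0,0],[0,0,0.73,0,0,0],[0,0,0.86,0,0,0],[0,0,0.96,0,0,0],[0,0,1,0,0,0]],
])

```text
clock: 15.3
position: [0.4591, 0.2224, 0.2145]
orientation: [-0.138, 0.99, 0.0, 0.001]
ft_force: [0.9, 0.5, -0.3]
grip_width: 0.381
finger_force: 12.0
```

```bash
python3 - <<'E'
from h import *
s=telemetry.sense();q=s["orientation"];print(s["clock"],s["position"],"yaw",np.degrees(2*np.arctan2(q[1],q[0])),s["grip_width"],s["ft_force"],s["joint_positions"])
im,W=cloud("scene")
cv2.imwrite("pics/s3.png",cv2.resize(im[60:360,320:620],None,fx=2,fy=2)[:,:,::-1])
E
```

```text
15.3 [0.45911185 0.2224465  0.21452211] yaw 195.82120053967475 0.3805474604399952 [ 0.87926221  0.47123685 -0.27535726] [ 0.13521146  0.60323853 -0.98753885  1.89222296  0.60732314  0.979681
  0.71790259]
```

View pics/s3.png

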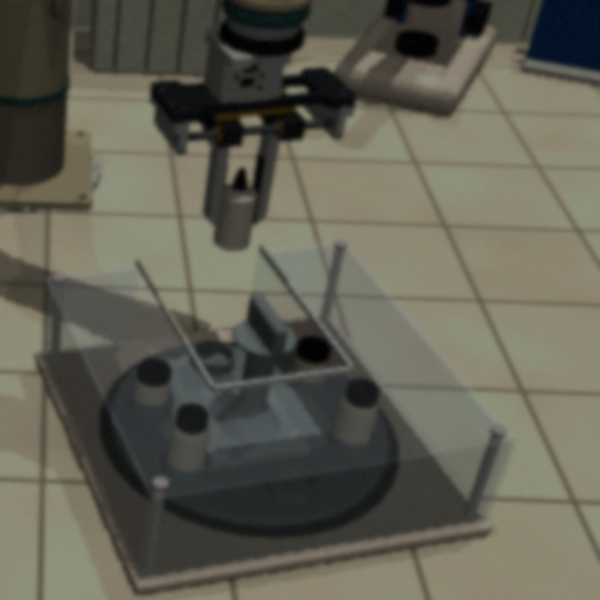

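The bottle is held upright and clear of the hood, at crop (235,210). I'm carrying it toward the carrier.

>>> move_arm([
  [[0.01,-0.06,0,0,0,-0.04],[0.03,-0.16,0,0,0,-0.1],[0.06,-0.3,0,0,0,-0.19],[0.09,-0.44,0,0,0,-0.28],[0.11,-0.58,0,0,0,-0.37],[0.14,-0.72,0,0,0,-0.46],[0.16,-0.86,0,0,0,-0.55],[0.19,-1,0,0,0,-0.63]],
])

```text
clock: 16.35
position: [0.4875, 0.0708, 0.2136]
orientation: [0.111, 0.994, -0.0, 0.0]
ft_force: [0.8, 0.2, -0.3]
grip_width: 0.38
finger_force: 12.0
```

>>> move_arm([
  [[0.03,-0.14,0,0,0,-0.09],[0.06,-0.28,0,0,0,-0.18],[0.09,-0.43,0,0,0,-0.27],[0.11,-0.57,0,0,0,-0.36],[0.14,-0.72,0,0,0,-0.45],[0.16,-0.86,0,0,0,-0.54],[0.19,-1,0,0,0,-0.63]],
])

```text
clock: 17.23
position: [0.5159, -0.0791, 0.2135]
orientation: [0.351, 0.936, -0.0, -0.0]
ft_force: [-0.2, -0.2, 0.4]
grip_width: 0.381
finger_force: 12.0
```

>>> move_arm([
  [[0.03,-0.14,0,0,0,-0.09],[0.06,-0.28,0,0,0,-0.18],[0.08,-0.42,0,0,0,-0.27],[0.11,-0.56,0,0,0,-0.36],[0.14,-0.7,0,0,0,-0.45],[0.16,-0.82,0,0,0,-0.54],[0.18,-0.91,0,0,0,-0.6],[0.19,-0.96,0,0,0,-0.63],[0.19,-0.96,0,0,0,-0.63],[0.19,-0.96,0,0,0,-0.63]],
])

```text
clock: 18.48
position: [0.5443, -0.2208, 0.2136]
orientation: [0.567, 0.823, 0.0, -0.0]
ft_force: [0.5, -0.6, -0.8]
grip_width: 0.38
finger_force: 12.0
```

```bash
python3 - <<'E'
from h import *
s=telemetry.sense();q=s["orientation"];print(s["clock"],s["position"],"yaw",np.degrees(2*np.arctan2(q[1],q[0])),s["grip_width"],s["ft_force"],s["joint_positions"])
z=np.load("top0.npz");im,W=z["im"],z["W"];X,Y,Z=[W[...,i] for i in range(3)]
b=cv2.resize(im[230:300,390:490],None,fx=4,fy=4,interpolation=2)[:,:,::-1].copy()
# carrier frame projection of nominal cell corners
c=camera_model("top");R=np.array(c["R"]);t=np.array(c["t"])
def pr(p): k=R@np.array(p)+t; return (int((c["fx"]*k[0]/k[2]+c["cx"]-390+.5)*4),int((c["fy"]*k[1]/k[2]+c["cy"]-230+.5)*4))
a=np.radians(20.5);Rm=np.array([[np.cos(a),-np.sin(a)],[np.sin(a),np.cos(a)]]);o=np.array([.5632,-.2751])
P=[pr([*(o+Rm@np.array(k)),.018]) for k in((-.03,-.087),(.03,-.087),(.03,.087),(-.03,.087))]
cv2.polylines(b,[np.array(P)],True,(0,0,255),1)
cv2.circle(b,pr([*(o+Rm@np.array([0,.057])),.003]),3,(0,0,255),-1)
i2,_=cloud("scene");s2=cv2.resize(i2[120:380,100:300],None,fx=2,fy=2)[:,:,::-1]
o2=np.zeros((520,800,3),np.uint8);o2[:,:400]=s2;o2[:280,400:800]=b;cv2.imwrite("pics/c.png",o2)
E
```

```text
18.475 [ 0.54430886 -0.22078999  0.21355434] yaw 110.8631858910981 0.3798780221865648 [ 0.5291895  -0.60712063 -0.7794979 ] [ 0.70318174  0.59977024 -0.58270182  1.69365369  0.38652264  0.96570675
  0.34149618]
```

View pics/c.png

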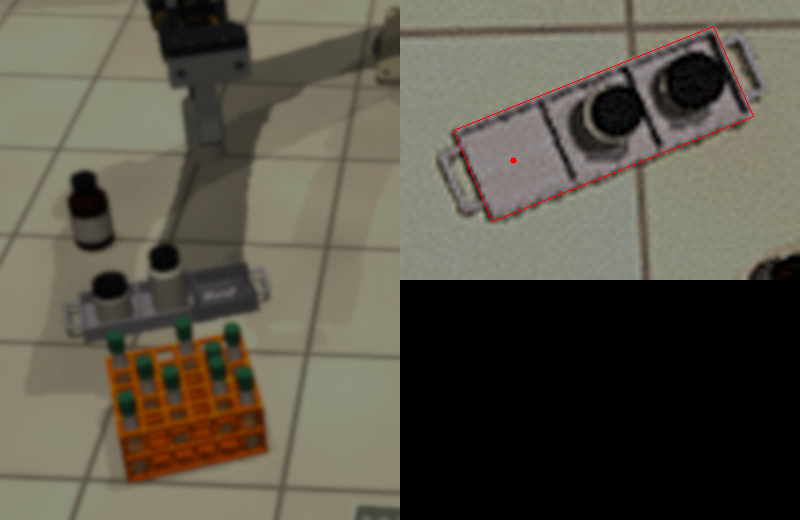

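The projected carrier outline matches the image, and the empty cell's centre (red dot at 513,160) is where I expected. The arm is over it, so I'm lowering.

>>> move_arm([
  [[-0.007,-0.006,-0.06,0,0,0],[-0.007,-0.006,-0.18,0,0,0],[-0.007,-0.006,-0.32,0,0,0],[-0.007,-0.006,-0.46,0,0,0],[-0.007,-0.006,-0.6,0,0,0],[-0.007,-0.006,-0.74,0,0,0],[-0.007,-0.006,-0.86,0,0,0],[-0.007,-0.006,-0.95,0,0,0],[-0.007,-0.006,-1,0,0,0],[-0.007,-0.006,-1,0,0,0]],
])

```text
clock: 19.77
position: [0.5431, -0.2225, 0.0631]
orientation: [0.568, 0.823, -0.0, -0.0]
ft_force: [-0.7, 0.2, -0.6]
grip_width: 0.383
finger_force: 12.0
```

>>> move_arm([
  [[0,0,-0.03,0,0,0],[0,0,-0.06,0,0,0],[0,0,-0.09,0,0,0],[0,0,-0.12,0,0,0],[0,0,-0.14,0,0,0],[0,0,-0.15,0,0,0],[0,0,-0.155,0,0,0],[0,0,-0.155,0,0,0]],
])

```text
clock: 20.78
position: [0.5433, -0.2226, 0.0403]
orientation: [0.568, 0.823, 0.0, 0.0]
ft_force: [0.5, 0.3, -0.9]
grip_width: 0.379
finger_force: 12.0
```

```bash
python3 - <<'E'
from h import *
s=telemetry.sense();q=s["orientation"];print(s["clock"],s["position"],"yaw",np.degrees(2*np.arctan2(q[1],q[0])),s["grip_width"],s["ft_force"])
i2,_=cloud("scene");cv2.imwrite("pics/p.png",cv2.resize(i2[150:330,110:310],None,fx=3,fy=3)[:,:,::-1])
E
```

```text
20.775 [ 0.54332074 -0.22264277  0.04029143] yaw 110.78069587373112 0.37948903980873927 [ 0.4806937   0.33388756 -0.91587923]
```

View pics/p.png

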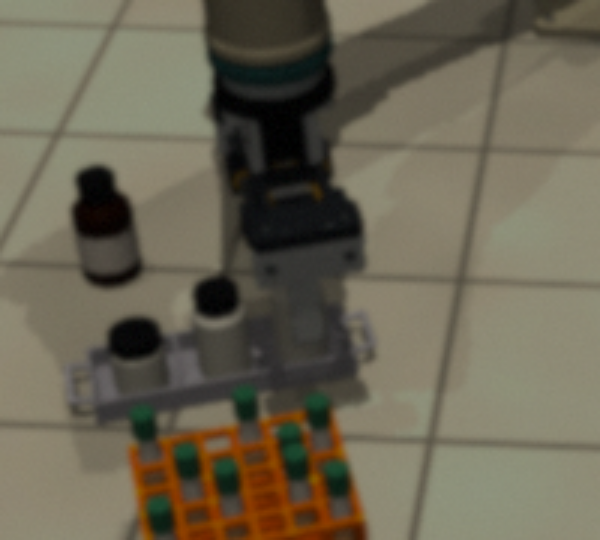

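The bottle is inside the empty cell (crop 310,335), about 1–2 mm above the floor. I'll feel for contact.

>>> move_arm([
  [[0,0,-0.003,0,0,0],[0,0,-0.006,0,0,0],[0,0,-0.009,0,0,0],[0,0,-0.009,0,0,0]],
])

```text
clock: 21.32
position: [0.5432, -0.2226, 0.0389]
orientation: [0.568, 0.823, 0.0, -0.0]
ft_force: [-0.2, 0.0, -0.5]
grip_width: 0.377
finger_force: 12.0
```

>>> move_arm([
  [[0,0,-0.002,0,0,0],[0,0,-0.004,0,0,0],[0,0,-0.004,0,0,0]],
])

```text
clock: 21.7
position: [0.5433, -0.2227, 0.0386]
orientation: [0.568, 0.823, -0.0, 0.0]
ft_force: [-1.3, -0.1, 3.9]
grip_width: 0.379
finger_force: 12.0
```

Contact. Releasing, then rising straight up.

>>> move_arm([
  [[0,0,0,0,0,0],[0,0,0,0,0,0],[0,0,0,0,0,0],[0,0,0,0,0,0],[0,0,0,0,0,0],[0,0,0,0,0,0]],
], jaw=0.75)

```text
clock: 22.45
position: [0.5433, -0.2226, 0.0383]
orientation: [0.568, 0.823, 0.0, -0.0]
ft_force: [-0.4, -0.2, -0.1]
grip_width: 0.746
finger_force: 0.0
```

>>> move_arm([
  [[0,0,0.08,0,0,0],[0,0,0.18,0,0,0],[0,0,0.3,0,0,0],[0,0,0.45,0,0,0],[0,0,0.6,0,0,0],[0,0,0.75,0,0,0],[0,0,0.9,0,0,0],[0,0,1,0,0,0],[0,0,1,0,0,0]],
])

```text
clock: 23.58
position: [0.544, -0.2228, 0.1899]
orientation: [0.568, 0.823, 0.0, 0.001]
ft_force: [1.6, 0.0, -0.9]
grip_width: 0.753
finger_force: 0.0
```

>>> move_arm([
  [[-0.3,0.2,0.3,0,0,0],[-0.6,0.5,0.5,0,0,0],[-0.7,0.8,0.6,0,0,0],[-0.7,0.8,0.6,0,0,0],[-0.7,0.8,0.6,0,0,0]],
])

```text
clock: 24.2
position: [0.4382, -0.1032, 0.278]
orientation: [0.568, 0.823, -0.0, 0.0]
ft_force: [0.3, 0.2, -0.4]
grip_width: 0.748
finger_force: 0.0
```

```bash
python3 - <<'E'
from h import *
s=telemetry.sense();print(s["clock"],s["position"],s["dq"].round(3))
i2,_=cloud("scene");cv2.imwrite("pics/f.png",i2[100:400,90:600,::-1])
E
```

```text
24.2 [ 0.43819135 -0.10323746  0.27798396] [ 0.012  0.028  0.019 -0.014 -0.     0.002 -0.   ]
```

View pics/f.png

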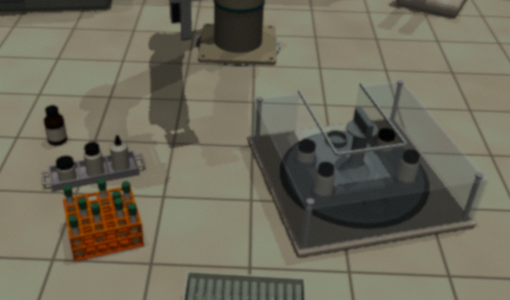

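The dropper stands upright in the carrier's end cell at (119,152). The other bottles, the rack and the brown bottle haven't moved.

```bash
python3 -c "
from plant import bot;print(bot.hand_in())"
```

```text
the job is handed in; nothing more can be done
None
```

The dropper bottle was turned to the slot, lifted out, set down upright in the carrier's empty cell and handed in at about 24 s; the last picture showed the other bottles, the rack and the brown bottle standing where they were.

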